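Fit an S-hook to the turner's handle

ROBOT

A 6-joint arm with a two-finger parallel gripper is mounted at the origin on the work surface. World frame = base frame: x ahead of the robot, y to its left, z up, the work surface at z = 0. Lengths are in m, angles in rad, forces in N, time in s.
With the tool pointing down it reaches from about 0.35 to 0.775 m from the base axis. Payload 7.3 kg.
Tool frame: the origin (TCP) lies at the very end of the fingers, on their centre line; the grasp point (between the pads) lies 19 mm behind it; z points along the fingers, y is the line along which they close (so a half turn about z gives the same grasp; the last joint's range is limited). The gripper opens to 92 mm and grips with 3 to 60 N. Pads are 19 mm wide; open, the fingers measure 130 mm over their backs; the gripper's body (75 mm by 190 mm) begins 47 mm behind the grasp point.
Start: joints at [1.106, 0.342, 1.524, -0, 1.275, -0.146], TCP at [0.165, 0.499, 0.227] pointing down, gripper open.
Joint ranges: [-2.53, 2.53], [-0.77, 2.02], [0.04, 2.7], [-1, 4.14], [0.28, 2.66], [-3.11, 3.11]. Speed limits (rad/s): [2.57, 2.57, 3.14, 3.14, 3.14, 3.14].

INTERFACE

Orientations are given as [roll, pitch, yaw] about the fixed x, y, z axes, in that order (R = Rz(yaw) Ry(pitch) Rx(roll)).
In Python, from cell import robot gives the robot as it stands.
- The arm moves only by the tool apply_moves, never from a script. Its argument "rows" is a list of rows, each an object with "xyz": the shift along the tool's x, y, z in mm, a list of three; "turn": the turn about the tool's z in rad. A call has 1 to 10 rows; each row shifts and turns the commanded pose from where the row before left it, along the tool's axes as they then stand; what a row does not reach is not made up. A row lasts 1/8 s, in which the tool goes at most 62.5 mm and 10.7 degrees, less where a joint would pass 70% of its speed; a pose out of reach is approached as far as the arm can. A call with a gripper value outside its range is refused whole. "gripper" is the opening, from 0 (shut) to 1 (fully open), set as the call begins (left out, the last holds). The fingers move at their own pace and stop on an object; "newtons" is the grip in N (left out, the last holds). Time passes only in rows, so rows that do not move let the fingers close. It gives the time, the measured TCP pose, the force and the opening at its end, in the units of the state.
- robot.observe(): the state, without advancing time (a new reading comes with each control period).
- robot.read_camera(name): name is "scene" or "side" or "wrist"; returns a dict with "frame" (384x512x3 uint8, blue, green, red), "mtx" (3x3 intrinsics, pixels), "R" (3x3) and "t" (3): a world point X has camera coordinates R X + t; the wrist camera has in their place "T_tool_cam" (4x4, takes a point from camera to tool coordinates, whose origin is the TCP and whose axes are the flange's). Camera axes: x right, y down, z forward; pixel columns grow to the right and rows downward; lengths in m; the calibration is good to about 2 mm. A picture is of the moment at which its call begins: read the wrist's pose just before it. There is no depth.
- robot.hand_in(): hands the job in, once; it reports no verdict.
The state is a dict: "time": time; "qpos": joint angles; "qvel": joint speeds; "joint_efforts": joint torques, N m; "tool_pos": TCP position; "tool_rot": TCP orientation; "contact_force": force on the tool from outside, world axes, zero at the start; "torque": the same for the moment, N m; "opening": finger opening in m.
Only numpy, scipy, OpenCV 4.12 (cv2) and the standard library are available. Lean on these libraries where they do the work, as an engineer would, in place of code of your own. Each camera call takes 0.05 s, during which the arm holds its last target. There are 200 camera calls.

TASK

Take the S-hook by its wooden grip off the little bar and hook it through the hole in the end of the turner's handle (the utensil with the flat rectangular blade), so that it hangs there by its upper bend, let go of. The turner stays lying on the foam box as it is; leave the round mesh skimmer beside it alone.

Things in the scene. Friction and masses are not known exactly. Their poses are not given: they have to be found in the camera images.
- hook_grip (a point): Centre of the S-hook's wooden grip, 28 (x) by 14 (y) by 40 mm high, on top of the upper bend. z up; x level in the plane of the S, from shank to tip. Grasp from above across the 14 mm. The hook (8 mm steel, 120 g) hangs upright by this bend, its underside 24 mm below this point, on a fixed level bar (12 mm thick, top 165 mm above the table) that runs along y and extends 80 mm or more either side.
- hook_tip (a point): End of the upper hook's tip, which points down: 22 mm along x and 56 mm below the grip centre. The shank runs straight down at x = -22 mm, then, from 86 mm below the grip centre, slants across under the tip (95 mm down at x = 0) to the lower bend, lowest 139 mm down, reaching x = 32 mm. So bar or rim goes in and out of the bend level, between tip and slant: off the bar is up 44 mm, then 75 mm towards -x.
- turner_hole (a point): Centre of the 30 mm hole in the turner's handle end, half-way through the 4 mm flat steel. x points from here along the handle to the 110 by 90 mm rectangular blade; z up. Round end 46 mm wide, rim 8 mm, its outer part centred at x = -19 mm. It lies loose (320 g, 335 mm long) on a foam box 150 mm high, hole 35 mm or more out from the edge. Hung there, the hook's x lies along this x, grip centre 26 mm above.
- skimmer_hole (a point): The same point on the skimmer, a bystander on the same box, about parallel to the turner and 140 mm from it: the same handle, but a round flat mesh 110 mm wide in place of the blade. Which of the two lies nearer the robot varies.

How it is judged:
By the outcome, as a careful person would: the job done as asked, in the order asked, and still so for the second after the job is handed in, with the robot touching nothing.
It also fails if it takes over 40 s, if anything falls off the work surface, if the arm or the gripper's body presses on something with over 40 N, if the wrist force passes 120 N, or if a joint passes its speed limit or range.

## Working session

There is one attempt and no reset: what is moved stays moved. The work goes in short steps, Python scripts to look and compute and a tool call to move; the robot and the scene stay as the last step left them, time stands still between calls to the robot, and variables do not carry over. Pictures are saved under pics/ and viewed, on a budget of 10 in all, crops included, one or two more only if the job needs it, and the job is handed in when it is done.

Besides the shell and the picture viewer there is one more tool, called after "Request:" by a JSON object that holds its "fn" and its "kwargs", one argument or row to a line. apply_moves: Moves the arm, as the interface text tells. Its arguments: {"type":"object","properties":{"rows":{"type":"array"},"gripper":{"type":"number"},"newtons":{"type":"number"}},"required":["rows"]}

```bash
mkdir -p pics; cat > h.py <<'E'
import numpy as np, cv2
from cell import robot
from scipy.spatial.transform import Rotation as Ro
def cam(n):
    s=robot.observe(); c=robot.read_camera(n)
    if n=='wrist':
        T=np.eye(4); T[:3,:3]=Ro.from_euler('xyz',s['tool_rot']).as_matrix(); T[:3,3]=s['tool_pos']
        M=np.linalg.inv(T@np.array(c['T_tool_cam'])); c['R'],c['t']=M[:3,:3],M[:3,3]
    c['R']=np.array(c['R']);c['t']=np.array(c['t']).ravel();c['mtx']=np.array(c['mtx']); return c
def ray(c,uv):
    d=c['R'].T@np.linalg.inv(c['mtx'])@np.array([*uv,1.]); return -c['R'].T@c['t'], d/np.linalg.norm(d)
def onz(c,uv,z):
    o,d=ray(c,uv); return o+d*(z-o[2])/d[2]
def tri(c1,u1,c2,u2):
    o1,d1=ray(c1,u1);o2,d2=ray(c2,u2)
    s=np.linalg.lstsq(np.c_[d1,-d2],o2-o1,rcond=None)[0]
    a,b=o1+d1*s[0],o2+d2*s[1]; return (a+b)/2,np.linalg.norm(a-b)
def proj(c,X):
    p=c['mtx']@(c['R']@np.array(X)+c['t']); return p[:2]/p[2]
E
python3 - <<'E'
from h import *
import pickle
s=robot.observe(); print(s['tool_pos'],s['tool_rot'],s['time'],s['opening'])
C={n:cam(n) for n in('scene','side','wrist')}
pickle.dump(C,open('c0.pkl','wb'))
for n,c in C.items(): print(n,-c['R'].T@c['t'],c['R'][2])
for n in('scene','side'): cv2.imwrite(f'pics/{n}0.png',cv2.resize(C[n]['frame'],(800,600),interpolation=cv2.INTER_CUBIC))
E
```

```text
[0.16434036 0.49816756 0.22602911] [-3.14000726e+00 -2.30512558e-04  2.82280747e+00] 0.0 0.09165039817729581
scene [0.97690697 0.28767671 0.68995656] [-0.61405305 -0.19490441 -0.76482097]
side [0.55952045 0.65081295 0.83447753] [ 0.05086506 -0.64817023 -0.75979478]
wrist [0.09082516 0.52242359 0.38434474] [ 0.2711633  -0.09015256 -0.95830214]
```

View pics/scene0.png

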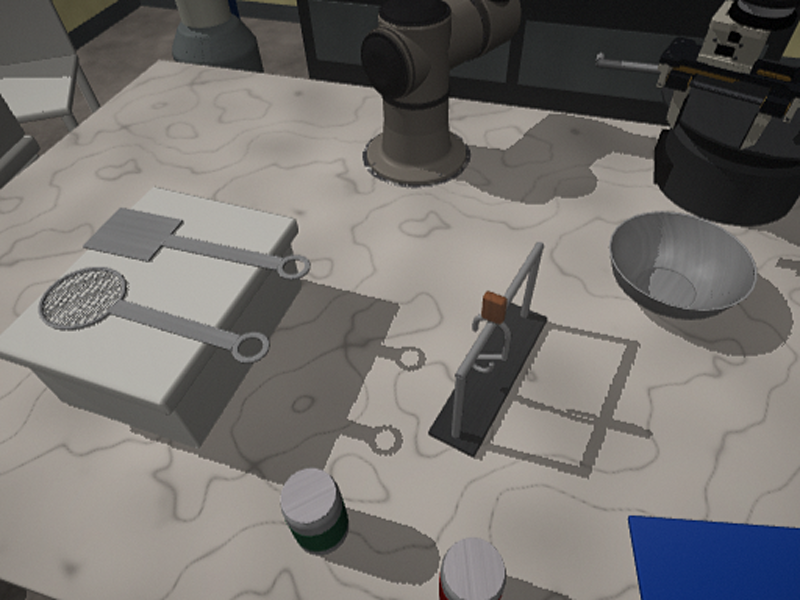

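View pics/side0.png

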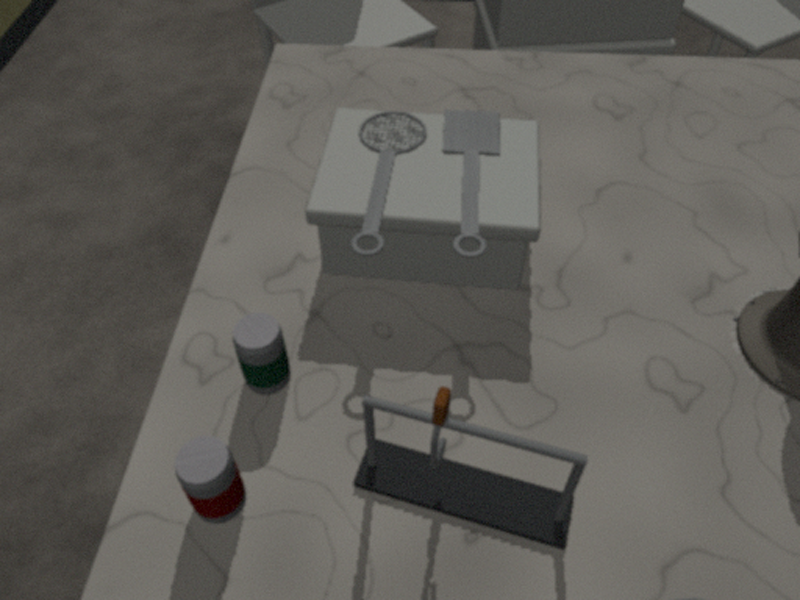

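The turner (rectangular blade) is the one nearer the robot: its hole is at about (293,266) in scene and (470,244) in side. The hook grip is at (494,305) in scene and (442,405) in side. Next I'll measure these points and crop in on the hook to see which side the tip is on.

```bash
python3 - <<'E'
from h import *
import pickle
C=pickle.load(open('c0.pkl','rb')); S,D=C['scene'],C['side']; k=.64
def gripc(c):
    h=cv2.cvtColor(c['frame'],cv2.COLOR_BGR2HSV)
    m=cv2.inRange(h,(3,120,50),(20,255,255)); n,l,st,ce=cv2.connectedComponentsWithStats(m)
    i=1+np.argmax(st[1:,4]); return ce[i],st[i]
a,sa=gripc(S); b,sb=gripc(D); print(a,sa,b,sb); print('grip',tri(S,a,D,b))
t=lambda p,q:tri(S,np.array(p)*k,D,np.array(q)*k)
print('hole',t((293,266),(470,244)),onz(S,np.array((293,266))*k,.152),onz(D,np.array((470,244))*k,.152))
print('skim',t((250,347),(367,242)))
print('neck',onz(S,np.array((170,240))*k,.152),onz(D,np.array((471,152))*k,.152))
print('bar ends',t((458,375),(370,402)),t((540,246),(583,460)))
cr=np.hstack([cv2.resize(f,(400,400),interpolation=cv2.INTER_CUBIC) for f in (S['frame'][170:270,270:370],D['frame'][230:330,230:330])])
cr=np.vstack([cr,np.hstack([cv2.resize(f,(400,200),interpolation=cv2.INTER_CUBIC) for f in (S['frame'][145:195,140:240],D['frame'][130:180,250:350])])])
cv2.imwrite('pics/crop1.png',cr)
E
```

```text
[315.20707071 195.59090909] [309 187  15  19 198] [282.42477876 256.01769912] [278 248  10  20 113]
grip (array([0.54589694, 0.25183974, 0.19339806]), np.float64(0.005961950760789879))
hole (array([ 0.51151448, -0.02929454,  0.15008694]), np.float64(0.0030663825466667695)) [ 0.51457284 -0.02657036  0.152     ] [ 0.51105262 -0.02942168  0.152     ]
skim (array([ 0.65341294, -0.02337023,  0.15050813]), np.float64(0.0040982595261263195))
neck [ 0.51281003 -0.22167832  0.152     ] [ 0.50971163 -0.23135507  0.152     ]
bar ends (array([0.62524254, 0.23119448, 0.15031707]), np.float64(0.003123580645152371)) (array([0.3932369 , 0.2935977 , 0.15960731]), np.float64(0.00355409773756198))
```

View pics/crop1.png

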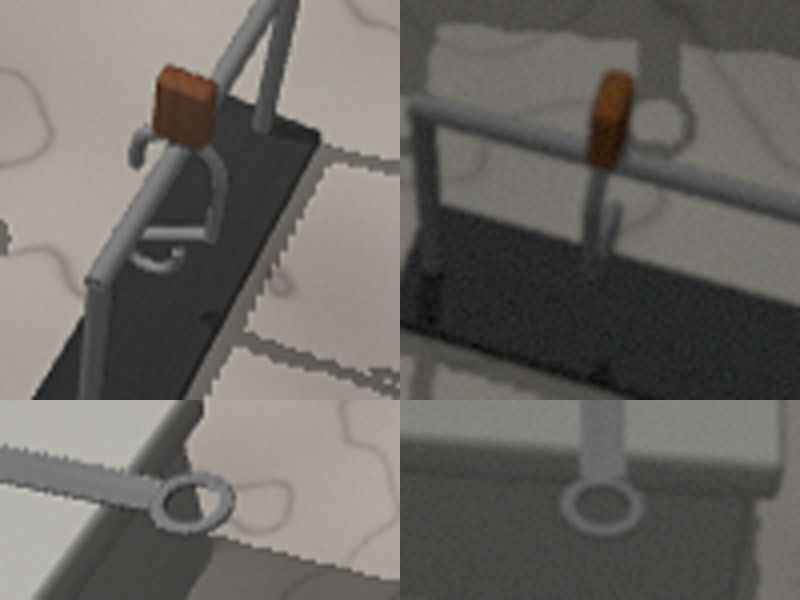

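Tip is on the world −y side (left in scene), shank on +y, so the hook's x points at about −105°. The turner's x is about −90°. Now going above the grip.

Request:
{"fn": "apply_moves", "kwargs": {
  "rows": [
    {"xyz": [0,0,-10],"turn": 0.17},
    {"xyz": [0,0,-10],"turn": 0.17},
    {"xyz": [0,0,-10],"turn": 0.17},
    {"xyz": [0,0,-10],"turn": 0.17},
    {"xyz": [0,0,-10],"turn": 0.17},
    {"xyz": [0,0,-10],"turn": 0.17},
    {"xyz": [0,0,-10],"turn": 0.17},
    {"xyz": [0,0,-4],"turn": 0.17},
    {"xyz": [0,0,0],"turn": 0.155}
  ]
}}

```text
time: 1.27
tool_pos: [0.1645, 0.4986, 0.3009]
tool_rot: [3.142, -0.0, 1.303]
contact_force: [-0.5, -0.3, -0.2]
opening: 0.092
```

Request:
{"fn": "apply_moves", "kwargs": {
  "rows": [
    {"xyz": [-14,43,0],"turn": 0},
    {"xyz": [-14,43,0],"turn": 0},
    {"xyz": [-14,43,0],"turn": 0},
    {"xyz": [-14,43,0],"turn": 0},
    {"xyz": [-14,43,0],"turn": 0},
    {"xyz": [-14,43,0],"turn": 0},
    {"xyz": [-14,43,0],"turn": 0},
    {"xyz": [-14,43,0],"turn": 0},
    {"xyz": [-14,43,0],"turn": 0},
    {"xyz": [-14,43,0],"turn": 0}
  ]
}}

```text
time: 2.52
tool_pos: [0.5444, 0.2506, 0.3004]
tool_rot: [-3.141, 0.0, 1.308]
contact_force: [-0.2, -0.1, 0.5]
opening: 0.0918
```

Request:
{"fn": "apply_moves", "kwargs": {
  "rows": [
    {"xyz": [0,0,0],"turn": 0},
    {"xyz": [0,0,0],"turn": 0}
  ]
}}

```text
time: 2.78
tool_pos: [0.5428, 0.2518, 0.3003]
tool_rot: [-3.14, 0.0, 1.308]
contact_force: [0.1, 0.6, -0.7]
opening: 0.0919
```

```bash
python3 - <<'E'
from h import *
import pickle
W=cam('wrist'); pickle.dump(W,open('w1.pkl','wb'))
h=cv2.cvtColor(W['frame'],cv2.COLOR_BGR2HSV)
m=cv2.inRange(h,(3,110,40),(20,255,255)); n,l,st,ce=cv2.connectedComponentsWithStats(m)
i=1+np.argmax(st[1:,4]); print(ce[i],st[i])
f=W['frame'].copy(); cv2.imwrite('pics/w1.png',f)
E
```

```text
[396.98083475 327.7193356 ] [ 246  320  266   13 2348]
```

View pics/w1.png

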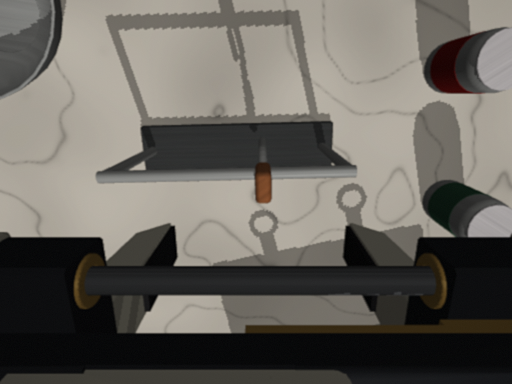

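The wrist view shows the grip at about (264,183), and the bar running from (98,178) to (356,171).

```bash
python3 - <<'E'
from h import *
import pickle
W=pickle.load(open('w1.pkl','rb')); f=W['frame']
h=cv2.cvtColor(f,cv2.COLOR_BGR2HSV)
m=cv2.inRange(h,(3,100,40),(20,255,255)); m[230:]=0
ys,xs=np.nonzero(m); print(xs.min(),xs.max(),ys.min(),ys.max(),cv2.minAreaRect(np.c_[xs,ys].astype(np.float32)))
print('grip',onz(W,(xs.mean(),ys.mean()),.189))
for z,r in((.209,ys.max()),(.209,ys.max()-8),):print(onz(W,(264,r),z))
a,b=onz(W,(98,178),.159),onz(W,(356,171),.159); print('bar',a,b,np.degrees(np.arctan2(*(a-b)[1::-1])))
mid=(a+b)/2; X=np.array([.546,0,0]); t=(X[0]-a[0])/(b[0]-a[0]); print('bar at x',a+t*(b-a))
C=pickle.load(open('c0.pkl','rb')); S=C['scene'];D=C['side']
for n,c,p in(('S',S,(315.2,195.6)),('D',D,(282.4,256))): print(n,onz(c,p,.189), 'W->',proj(c,[.546,.251,.189]))
print(tri(S,(315.2,195.6),W,(xs.mean(),ys.mean())),tri(D,(282.4,256),W,(xs.mean(),ys.mean())))
E
```

```text
255 475 34 202 ((369.23236083984375, 122.57568359375), (51.305702209472656, 273.58453369140625), 57.509300231933594)
grip [0.55084552 0.25502307 0.189     ]
[0.54362042 0.24214281 0.209     ]
[0.5454148 0.2488973 0.209    ]
bar [0.3892766  0.29143325 0.159     ] [0.63404606 0.232822   0.159     ] 166.53380030524485
bar at x [0.546      0.25390506 0.159     ]
S [0.54479971 0.25381595 0.189     ] W-> [313.58611551 195.76929403]
D [0.54434425 0.2459809  0.189     ] W-> [281.32938558 258.50577291]
(array([0.55083882, 0.25544197, 0.19534898]), np.float64(0.0025026280961985017)) (array([0.548398  , 0.2608873 , 0.21220398]), np.float64(0.007033020060756816))
```

```bash
python3 - <<'E'
from h import *
import pickle
W=pickle.load(open('w1.pkl','rb')); f=W['frame']
h=cv2.cvtColor(f,cv2.COLOR_BGR2HSV)
m=cv2.inRange(h,(3,100,40),(20,255,255)); m[230:]=0; m[:,300:]=0;m[:140]=0
ys,xs=np.nonzero(m); u=(xs.mean(),ys.mean()); print(u,xs.min(),xs.max(),ys.min(),ys.max())
g=onz(W,u,.189);print('grip',g)
# top face edges by row widths/brightness
for y in range(ys.min(),ys.max()+1,2): print(y,xs[ys==y].min(),xs[ys==y].max(),f[y,264])
s=robot.observe();R=Ro.from_euler('xyz',s['tool_rot']).as_matrix()
print('tool delta mm',R.T@(g-s['tool_pos'])*1000)
E
```

```text
(np.float64(262.87587412587413), np.float64(182.73426573426573)) 255 270 163 202
grip [0.54570896 0.25303797 0.189     ]
163 258 267 [20 31 50]
165 256 269 [15 28 48]
167 257 269 [16 29 49]
169 257 269 [17 29 48]
171 256 269 [17 30 51]
173 256 269 [26 44 73]
175 255 270 [35 59 99]
177 255 270 [ 42  71 119]
179 256 270 [ 40  70 117]
181 256 270 [ 43  74 122]
183 256 270 [ 43  74 122]
185 256 270 [ 42  73 121]
187 256 270 [ 44  73 121]
189 256 270 [ 45  76 125]
191 256 270 [ 44  76 127]
193 256 270 [ 43  74 123]
195 256 270 [ 41  69 114]
197 256 270 [ 41  70 117]
199 256 270 [ 44  76 125]
201 257 269 [ 43  74 123]
tool delta mm [  1.62553278   2.92290332 111.62750609]
```

Request:
{"fn": "apply_moves", "kwargs": {
  "rows": [
    {"xyz": [1.5,3,20],"turn": -0.02},
    {"xyz": [0,0,30],"turn": 0},
    {"xyz": [0,0,30],"turn": 0},
    {"xyz": [0,0,25],"turn": 0},
    {"xyz": [0,0,20],"turn": 0},
    {"xyz": [0,0,0],"turn": 0},
    {"xyz": [0,0,0],"turn": 0}
  ]
}}

```text
time: 3.7
tool_pos: [0.5466, 0.2531, 0.177]
tool_rot: [3.14, -0.001, 1.329]
contact_force: [0.2, -0.5, 0.6]
opening: 0.0922
```

Request:
{"fn": "apply_moves", "kwargs": {
  "rows": [
    {"xyz": [0,0,0],"turn": 0},
    {"xyz": [0,0,0],"turn": 0},
    {"xyz": [0,0,0],"turn": 0},
    {"xyz": [0,0,0],"turn": 0},
    {"xyz": [0,0,0],"turn": 0},
    {"xyz": [0,0,0],"turn": 0},
    {"xyz": [0,0,0],"turn": 0},
    {"xyz": [0,0,0],"turn": 0}
  ],
  "gripper": 0,
  "newtons": 30
}}

```text
time: 4.7
tool_pos: [0.5466, 0.2523, 0.1757]
tool_rot: [-3.142, -0.0, 1.328]
contact_force: [-0.1, 0.7, -0.2]
opening: 0.0164
```

Request:
{"fn": "apply_moves", "kwargs": {
  "rows": [
    {"xyz": [0,0,0],"turn": 0},
    {"xyz": [0,0,0],"turn": 0},
    {"xyz": [0,0,-4],"turn": 0},
    {"xyz": [0,0,-10],"turn": 0},
    {"xyz": [0,0,-10],"turn": 0},
    {"xyz": [0,0,-10],"turn": 0},
    {"xyz": [0,0,-7],"turn": 0},
    {"xyz": [0,0,-3],"turn": 0},
    {"xyz": [0,0,0],"turn": 0},
    {"xyz": [0,0,0],"turn": 0}
  ]
}}

```text
time: 5.95
tool_pos: [0.5464, 0.2522, 0.2193]
tool_rot: [-3.141, 0.0, 1.328]
contact_force: [0.1, -0.1, -1.1]
opening: 0.0142
```

```bash
python3 - <<'E'
from h import *
import pickle
C={n:cam(n) for n in('scene','side','wrist')}; pickle.dump(C,open('c2.pkl','wb'))
S,D,W=[C[n]['frame'] for n in('scene','side','wrist')]
cr=np.hstack([cv2.resize(f,(400,400),interpolation=cv2.INTER_CUBIC) for f in (S[150:250,270:370],D[200:300,230:330])])
cv2.imwrite('pics/crop2.png',cr)
E
```

```text
(no output)
```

View pics/crop2.png

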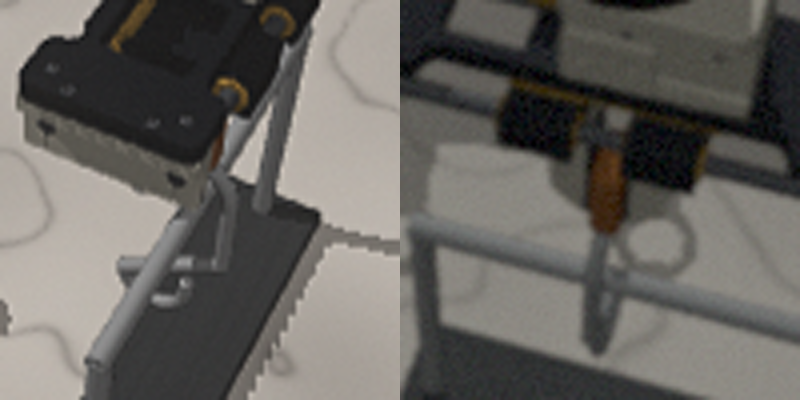

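The hook is held (opening 14.2 mm, load about 1.1 N), with its tip over the bar top. Next it comes out level along tool +x, then up to clear the bar.

Request:
{"fn": "apply_moves", "kwargs": {
  "rows": [
    {"xyz": [4,0,0],"turn": 0},
    {"xyz": [12,0,0],"turn": 0},
    {"xyz": [15,0,0],"turn": 0},
    {"xyz": [15,0,0],"turn": 0},
    {"xyz": [15,0,0],"turn": 0},
    {"xyz": [15,0,0],"turn": 0},
    {"xyz": [10,0,0],"turn": 0},
    {"xyz": [4,0,0],"turn": 0},
    {"xyz": [0,0,0],"turn": 0},
    {"xyz": [0,0,0],"turn": 0}
  ]
}}

```text
time: 7.35
tool_pos: [0.5683, 0.3392, 0.2198]
tool_rot: [3.142, 0.0, 1.327]
contact_force: [0.1, -0.6, -1.7]
opening: 0.014
```

Request:
{"fn": "apply_moves", "kwargs": {
  "rows": [
    {"xyz": [0,0,-5],"turn": -0.03},
    {"xyz": [0,0,-15],"turn": -0.03},
    {"xyz": [0,0,-15],"turn": -0.03},
    {"xyz": [0,0,-15],"turn": -0.03},
    {"xyz": [0,0,-15],"turn": -0.03},
    {"xyz": [0,0,-15],"turn": -0.03},
    {"xyz": [0,0,-15],"turn": -0.03},
    {"xyz": [0,0,-4],"turn": -0.03},
    {"xyz": [0,0,0],"turn": 0},
    {"xyz": [0,0,0],"turn": 0}
  ]
}}

```text
time: 8.6
tool_pos: [0.5681, 0.3395, 0.318]
tool_rot: [-3.14, 0.001, 1.568]
contact_force: [-0.1, -0.1, -1.6]
opening: 0.0139
```

```bash
python3 - <<'E'
from h import *
import pickle
C=pickle.load(open('c2.pkl','rb')); S,D=C['scene'],C['side']
# handle direction: edge midpoints of the turner handle, from zoomed crops: fit ellipses of the ring
for n,c,u0 in(('scene',S,(187.5,170)),('side',D,(301,156))):
    z=4;x,y=int(u0[0]),int(u0[1]); p=cv2.resize(c['frame'][y-20:y+20,x-25:x+25],None,fx=z,fy=z,interpolation=cv2.INTER_CUBIC)
    g=cv2.cvtColor(p,cv2.COLOR_BGR2GRAY); print(n,g.min(),g.max())
    for th in (80,95,110,125):
        m=(g>th).astype(np.uint8)
        for m2,lab in((m,'br'),(1-m,'dk')):
            cs,_=cv2.findContours(m2,cv2.RETR_CCOMP,cv2.CHAIN_APPROX_NONE)
            for k in cs:
                a=cv2.contourArea(k)
                if 500<a<5000 and len(k)>20:
                    e=cv2.fitEllipse(k); cx=(np.array(e[0])+.5)/z-.5+[x-25,y-20]
                    if abs(cx-u0).max()<5: print(th,lab,a,cx.round(1),np.round(e[1],0),onz(c,cx,.152).round(4))
print(robot.observe()['tool_pos'],robot.observe()['tool_rot'])
E
```

```text
scene 41 212
80 br 985.5 [185.2 170.2] [37. 37.] [ 0.5158 -0.0314  0.152 ]
80 dk 876.5 [185.2 170.2] [35. 35.] [ 0.5158 -0.0314  0.152 ]
95 br 1165.5 [185.3 170.4] [39. 41.] [ 0.5162 -0.0311  0.152 ]
95 dk 1046.5 [185.3 170.4] [37. 39.] [ 0.5162 -0.0311  0.152 ]
110 br 1339.0 [185.7 170.2] [41. 47.] [ 0.5156 -0.0305  0.152 ]
110 dk 1199.0 [185.7 170.2] [39. 46.] [ 0.5155 -0.0305  0.152 ]
125 br 1549.5 [185.7 170.1] [43. 51.] [ 0.5153 -0.0306  0.152 ]
125 dk 1398.5 [185.7 170.1] [42. 49.] [ 0.5153 -0.0305  0.152 ]
side 0 138
[0.56810023 0.33951456 0.31795232] [-3.14034994e+00  5.04820022e-04  1.56758978e+00]
```

Request:
{"fn": "apply_moves", "kwargs": {
  "rows": [
    {"xyz": [-12,-3,0],"turn": 0},
    {"xyz": [-36,-7,0],"turn": 0},
    {"xyz": [-42,-8,0],"turn": 0},
    {"xyz": [-42,-8,0],"turn": 0},
    {"xyz": [-42,-8,0],"turn": 0},
    {"xyz": [-42,-8,0],"turn": 0},
    {"xyz": [-42,-8,0],"turn": 0},
    {"xyz": [-24,-4,0],"turn": 0},
    {"xyz": [-6,-1,0],"turn": 0},
    {"xyz": [0,0,0],"turn": 0}
  ]
}}

```text
time: 9.85
tool_pos: [0.5122, 0.0517, 0.3187]
tool_rot: [3.141, -0.0, 1.567]
contact_force: [0.5, -0.0, -2.5]
opening: 0.014
```

Request:
{"fn": "apply_moves", "kwargs": {
  "rows": [
    {"xyz": [0,0,0],"turn": 0},
    {"xyz": [0,0,0],"turn": 0}
  ]
}}

```text
time: 10.1
tool_pos: [0.5125, 0.0526, 0.3186]
tool_rot: [-3.141, -0.0, 1.569]
contact_force: [-0.9, -0.3, -0.4]
opening: 0.0139
```

```bash
python3 - <<'E'
from h import *
import pickle
C={n:cam(n) for n in('scene','side')}; pickle.dump(C,open('c3.pkl','wb'))
S,D=[C[n]['frame'] for n in('scene','side')]
print(robot.observe()['tool_pos'])
cr=np.hstack([cv2.resize(f,(400,400),interpolation=cv2.INTER_CUBIC) for f in (S[90:210,140:260],D[70:190,240:360])])
cr=np.clip(cr*1.4,0,255).astype(np.uint8)
cv2.imwrite('pics/crop3.png',cr)
E
```

```text
[0.51246218 0.05237324 0.31855933]
```

View pics/crop3.png

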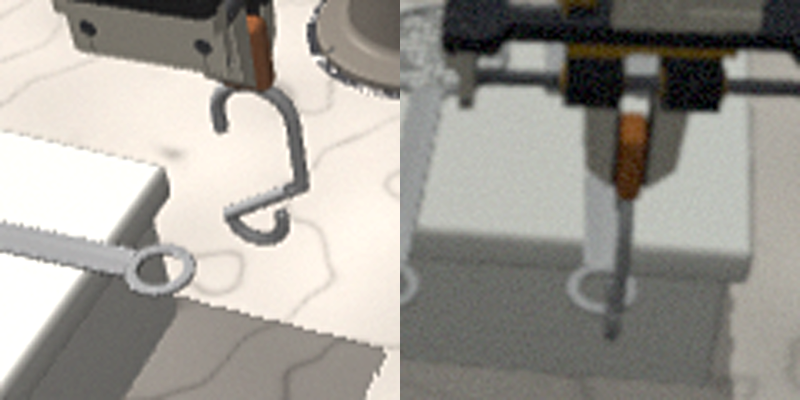

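The hook hangs clear and upright in the gripper. The scene crop shows the tip at (219,130) and the ring at (162,268). I'll compare that with predictions.

```bash
python3 - <<'E'
from h import *
import pickle
C=pickle.load(open('c3.pkl','rb')); S,D=C['scene'],C['side']
t=np.array(robot.observe()['tool_pos']); g=t+[0,0,.0133]
P={'tip':(0,-.022,-.056),'elbow':(0,.022,-.086),'low':(0,-.0,-.139),'slantend':(0,-.032,-.112),'grip':(0,0,0)}
for k,v in P.items():
    a=(proj(S,g+v)-[140,90])*400/120; b=(proj(D,g+v)-[240,70])*400/120+[400,0]; print(k,a.round(),b.round())
for h in([.513,-.029,.152],[.513,-.048+.038,.152]):
    print('hole/rim',((proj(S,h)-[140,90])*400/120).round(),((proj(D,h)-[240,70])*400/120+[400,0]).round())
q=lambda p,o:np.array(p)*.3+o
print('tip z from y-plane ray:', [ (lambda o,d:o+d*(.5125-o[0])/d[0])(*ray(S,q(p,[140,90]))) for p in((219,130),(303,188),(230,213))])
print('tri hole',tri(S,q((162,268),[140,90]),D,q((201,287),[240,70])))
E
```

```text
tip [213. 128.] [616. 206.]
elbow [293. 182.] [612. 301.]
low [267. 242.] [605. 337.]
slantend [211. 200.] [609. 266.]
grip [237.  49.] [625. 154.]
hole/rim [156. 265.] [600. 288.]
hole/rim [183. 271.] [600. 309.]
tip z from y-plane ray: [array([0.5125    , 0.03379278, 0.27500723]), array([0.5125    , 0.08045062, 0.24293672]), array([0.5125    , 0.03111581, 0.21173491])]
tri hole (array([ 0.51301891, -0.02595625,  0.15271442]), np.float64(0.004328344534541079))
```

Hook and hole agree to within about 3 mm, and a 2 mm lateral shift takes out most of that. Now descending so the rim height sits between tip and slant.

Request:
{"fn": "apply_moves", "kwargs": {
  "rows": [
    {"xyz": [0,1,0],"turn": 0},
    {"xyz": [0,1,8],"turn": 0},
    {"xyz": [0,0,18],"turn": 0},
    {"xyz": [0,0,20],"turn": 0},
    {"xyz": [0,0,20],"turn": 0},
    {"xyz": [0,0,20],"turn": 0},
    {"xyz": [0,0,16],"turn": 0},
    {"xyz": [0,0,7],"turn": 0},
    {"xyz": [0,0,0],"turn": 0},
    {"xyz": [0,0,0],"turn": 0}
  ]
}}

```text
time: 11.45
tool_pos: [0.5148, 0.0518, 0.2103]
tool_rot: [3.14, -0.0, 1.568]
contact_force: [0.0, 0.1, -1.1]
opening: 0.0138
```

```bash
python3 - <<'E'
from h import *
import pickle
C={n:cam(n) for n in('scene','side')}; pickle.dump(C,open('c4.pkl','wb'))
S,D=[C[n]['frame'] for n in('scene','side')]
print(robot.observe()['tool_pos'])
cr=np.hstack([cv2.resize(f,(400,400),interpolation=cv2.INTER_CUBIC) for f in (S[110:210,150:250],D[90:190,250:350])])
cr=np.clip(cr*1.4,0,255).astype(np.uint8)
cv2.imwrite('pics/crop4.png',cr)
E
```

```text
[0.51478357 0.0517615  0.21034139]
```

View pics/crop4.png

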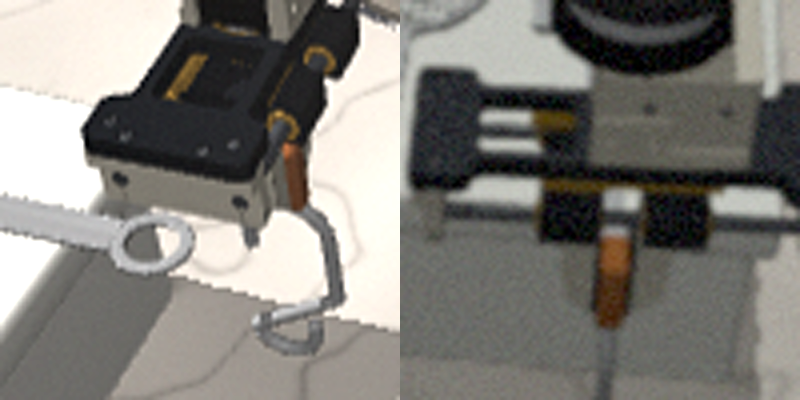

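The scene crop shows the tip end at (251,245), outside the ring whose edge is at (193,240), and the columns line up in the side view. Inserting level by 62 mm.

Request:
{"fn": "apply_moves", "kwargs": {
  "rows": [
    {"xyz": [-4,0,0],"turn": 0},
    {"xyz": [-9,0,0],"turn": 0},
    {"xyz": [-10,0,0],"turn": 0},
    {"xyz": [-10,0,0],"turn": 0},
    {"xyz": [-10,0,0],"turn": 0},
    {"xyz": [-10,0,0],"turn": 0},
    {"xyz": [-7,0,0],"turn": 0},
    {"xyz": [-2,0,0],"turn": 0},
    {"xyz": [0,0,0],"turn": 0},
    {"xyz": [0,0,0],"turn": 0}
  ]
}}

```text
time: 12.8
tool_pos: [0.5142, -0.0099, 0.2097]
tool_rot: [3.142, -0.0, 1.568]
contact_force: [-0.4, 0.2, -1.0]
opening: 0.0135
```

```bash
python3 - <<'E'
from h import *
import pickle
C={n:cam(n) for n in('scene','side')}; pickle.dump(C,open('c5.pkl','wb'))
S,D=[C[n]['frame'] for n in('scene','side')]
print(robot.observe()['tool_pos'])
cr=np.hstack([cv2.resize(f,(400,400),interpolation=cv2.INTER_CUBIC) for f in (S[130:210,140:220],D[110:190,260:340])])
cr=np.clip(cr*1.4,0,255).astype(np.uint8)
cv2.imwrite('pics/crop5.png',cr)
E
```

```text
[ 0.51424734 -0.0099297   0.20972166]
```

View pics/crop5.png

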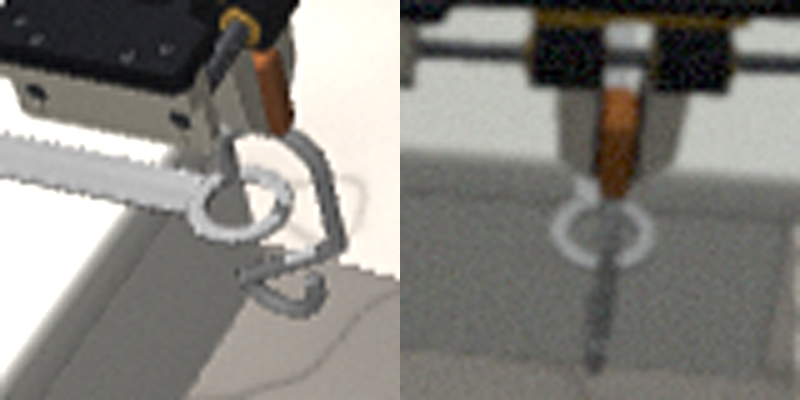

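In the scene crop the tip is at (231,178), just above the hole whose ring is centred at (241,204). The shank is outside the ring, and the side view looks centred. Lowering.

Request:
{"fn": "apply_moves", "kwargs": {
  "rows": [
    {"xyz": [0,0,3],"turn": 0},
    {"xyz": [0,0,6],"turn": 0},
    {"xyz": [0,0,7],"turn": 0},
    {"xyz": [0,0,7],"turn": 0},
    {"xyz": [0,0,7],"turn": 0},
    {"xyz": [0,0,6],"turn": 0},
    {"xyz": [0,0,3],"turn": 0},
    {"xyz": [0,0,1],"turn": 0},
    {"xyz": [0,0,0],"turn": 0},
    {"xyz": [0,0,0],"turn": 0}
  ]
}}

```text
time: 14.15
tool_pos: [0.5144, -0.0102, 0.17]
tool_rot: [3.141, 0.0, 1.568]
contact_force: [-0.1, 0.7, -1.5]
opening: 0.0139
```

Request:
{"fn": "apply_moves", "kwargs": {
  "rows": [
    {"xyz": [0,0,1],"turn": 0},
    {"xyz": [0,0,1],"turn": 0},
    {"xyz": [0,0,0],"turn": 0},
    {"xyz": [0,0,0],"turn": 0},
    {"xyz": [0,0,0],"turn": 0}
  ]
}}

```text
time: 14.78
tool_pos: [0.5143, -0.0102, 0.1677]
tool_rot: [3.142, -0.0, 1.568]
contact_force: [1.0, -0.0, -1.5]
opening: 0.0136
```

```bash
python3 - <<'E'
from h import *
import pickle
C={n:cam(n) for n in('scene','side')}; pickle.dump(C,open('c6.pkl','wb'))
S,D=[C[n]['frame'] for n in('scene','side')]
s=robot.observe();print(s['tool_pos'],s['contact_force'])
cr=np.hstack([cv2.resize(f,(400,400),interpolation=cv2.INTER_CUBIC) for f in (S[130:210,140:220],D[110:190,260:340])])
cr=np.clip(cr*1.4,0,255).astype(np.uint8)
cv2.imwrite('pics/crop6.png',cr)
E
```

```text
[ 0.51428588 -0.01023548  0.16773708] [-0.6828432   0.38631107 -1.47503835]
```

View pics/crop6.png

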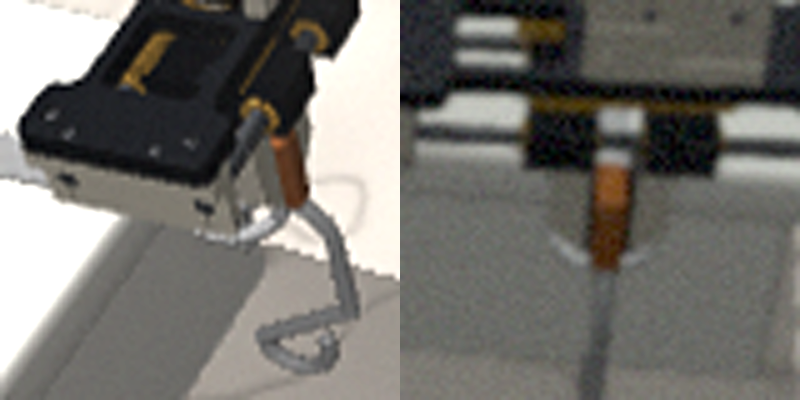

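The tip is through the hole, with no contact force yet. Lowering the last few millimetres.

Request:
{"fn": "apply_moves", "kwargs": {
  "rows": [
    {"xyz": [0,0,1],"turn": 0},
    {"xyz": [0,0,1],"turn": 0},
    {"xyz": [0,0,0],"turn": 0},
    {"xyz": [0,0,0],"turn": 0},
    {"xyz": [0,0,0],"turn": 0}
  ]
}}

```text
time: 15.5
tool_pos: [0.5142, -0.0102, 0.1657]
tool_rot: [3.142, -0.0, 1.568]
contact_force: [0.2, -1.2, -1.0]
opening: 0.014
```

Request:
{"fn": "apply_moves", "kwargs": {
  "rows": [
    {"xyz": [0,0,0.5],"turn": 0},
    {"xyz": [0,0,0.5],"turn": 0},
    {"xyz": [0,0,0],"turn": 0},
    {"xyz": [0,0,0],"turn": 0}
  ]
}}

```text
time: 16.0
tool_pos: [0.5144, -0.0102, 0.165]
tool_rot: [3.141, -0.0, 1.568]
contact_force: [-1.0, 0.1, 3.8]
opening: 0.0141
```

Contact with the rim, about 5 N. Easing off 0.5 mm and opening.

Request:
{"fn": "apply_moves", "kwargs": {
  "rows": [
    {"xyz": [0,0,-0.5],"turn": 0},
    {"xyz": [0,0,0],"turn": 0},
    {"xyz": [0,0,0],"turn": 0}
  ]
}}

```text
time: 16.38
tool_pos: [0.5143, -0.0102, 0.1652]
tool_rot: [3.141, -0.0, 1.568]
contact_force: [0.0, 0.8, 0.8]
opening: 0.0137
```

Request:
{"fn": "apply_moves", "kwargs": {
  "rows": [
    {"xyz": [0,0,0],"turn": 0},
    {"xyz": [0,0,0],"turn": 0},
    {"xyz": [0,0,0],"turn": 0},
    {"xyz": [0,0,0],"turn": 0}
  ],
  "gripper": 0.3
}}

```text
time: 16.88
tool_pos: [0.5142, -0.0102, 0.1652]
tool_rot: [-3.142, -0.0, 1.568]
contact_force: [-0.0, -0.3, 0.0]
opening: 0.0276
```

Request:
{"fn": "apply_moves", "kwargs": {
  "rows": [
    {"xyz": [0,0,0],"turn": 0},
    {"xyz": [0,0,0],"turn": 0},
    {"xyz": [0,0,0],"turn": 0},
    {"xyz": [0,0,0],"turn": 0}
  ],
  "gripper": 0.6
}}

```text
time: 17.38
tool_pos: [0.5142, -0.0102, 0.1652]
tool_rot: [3.142, -0.0, 1.568]
contact_force: [-0.4, 0.8, -0.2]
opening: 0.0548
```

Request:
{"fn": "apply_moves", "kwargs": {
  "rows": [
    {"xyz": [0,0,-5],"turn": 0},
    {"xyz": [0,0,-12],"turn": 0},
    {"xyz": [0,0,-20],"turn": 0},
    {"xyz": [0,0,-25],"turn": 0},
    {"xyz": [0,0,-25],"turn": 0},
    {"xyz": [0,0,-25],"turn": 0},
    {"xyz": [0,0,-15],"turn": 0},
    {"xyz": [0,0,-5],"turn": 0},
    {"xyz": [0,0,0],"turn": 0},
    {"xyz": [0,0,0],"turn": 0}
  ]
}}

```text
time: 18.62
tool_pos: [0.5139, -0.0102, 0.2966]
tool_rot: [-3.14, -0.0, 1.568]
contact_force: [-0.6, 0.9, -0.3]
opening: 0.0552
```

Request:
{"fn": "apply_moves", "kwargs": {
  "rows": [
    {"xyz": [20,0,0],"turn": 0},
    {"xyz": [30,0,0],"turn": 0},
    {"xyz": [30,0,0],"turn": 0},
    {"xyz": [20,0,0],"turn": 0},
    {"xyz": [0,0,0],"turn": 0},
    {"xyz": [0,0,0],"turn": 0},
    {"xyz": [0,0,0],"turn": 0},
    {"xyz": [0,0,0],"turn": 0}
  ]
}}

```text
time: 19.62
tool_pos: [0.5146, 0.0891, 0.2972]
tool_rot: [-3.142, -0.0, 1.567]
contact_force: [-0.8, 0.6, 0.1]
opening: 0.0548
```

```bash
python3 - <<'E'
from h import *
C={n:cam(n) for n in('scene','side')}
S,D=[C[n]['frame'] for n in('scene','side')]
cr=np.hstack([cv2.resize(f,(400,400),interpolation=cv2.INTER_CUBIC) for f in (S[110:210,120:220],D[80:180,240:340])])
cr=np.vstack([cr,cv2.resize(S[100:200,:400],(800,200))])
cv2.imwrite('pics/crop7.png',np.clip(cr*1.3,0,255).astype(np.uint8))
E
```

```text
(no output)
```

View pics/crop7.png

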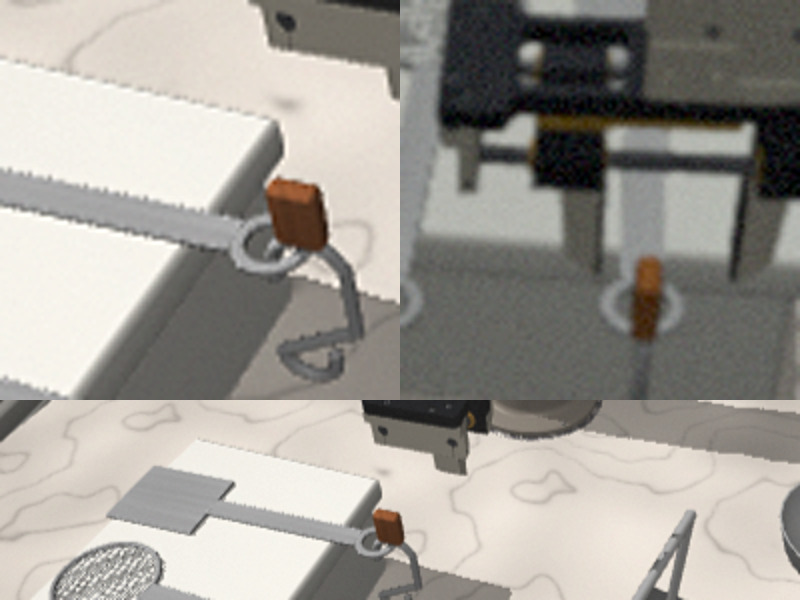

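The hook hangs upright by its upper bend through the turner's ring. The turner and skimmer have not moved, and the gripper is clear of everything.

```bash
python3 -c "
from cell import robot
print(robot.hand_in())"
```

```text
the job is handed in; nothing more can be done
None
```

The S-hook now hangs by its upper bend from the hole in the turner's handle, let go of, and the job is handed in. I took it by its grip, lifted it level off the bar, slid the rim in between tip and slant, lowered it onto the rim and released it.

- **Final state:** the last pictures (about 19.6 s on the clock) show the hook upright with its tip through the ring. The turner looks unmoved on the box; the skimmer does too, as far as that crop shows it. The gripper is about 10 cm to the side and 13 cm up, touching nothing.
- **Forces:** the most I read was about 5 N, as the hook touched the rim.
- **Disagreements:** the camera estimates differed from each other by 3–6 mm. The ring fit failed in the side view and drifted a few millimetres in the scene view, so I used hand-picked ring centres and checked hook against hole in the images. That was within the hole's clearance.

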